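# Prove the roll mill's stop button before grinding paint

### The job

Before anyone grinds paint, prove the mill's mushroom stop button: press it in until it latches and stays in with your hand off it, then turn it clockwise by pushing on its lobes until it springs back out. Once it is out, press the raised reset button, at the other end of the row from the speed knob, to re-arm the mill, then let go of everything. Work with the fingertips only, never gripping the head or forcing it round, keep off the start button in its guard ring, and leave the tubes, brush, bottle and other loose things where they are.

Things in the scene. Friction and masses are not known exactly. Their poses are not given: they have to be found in the camera images.
- mill: bench three-roll mill, bolted down. Origin on the table, under the control deck's centre; x from the deck's front (robot side) to its back, y left, z up. Deck: flat box 240 mm (x) by 220 (y), top 110 mm above the table. On it: mushroom at x 45, y 30 mm; reset x -65, y 55; start x -65, y -10; speed knob, 19 mm high, x -65, y -72. Rolls and gear case right of it (y -110 to -440), 223 mm high
- stop_top (a point): centre of the mushroom head's top, on its vertical axis; moves and turns with the head. x axis along the middle of one lobe (the mill's +x at rest), z up. Three lobes 120 degrees apart, 67 mm over all: round stubs of radius 10 mm centred 23.5 mm from the axis; between them are recesses (at 60, 180, 300 degrees), whose floor is 21.5 mm from the axis. Sprung out, this point is 41 mm above the deck
- stop_skirt (a point): point on the head's axis level with the underside of its lobes, 20 mm below stop_top (the lobes' tops are 5.5 mm below that point): 21 mm above the deck when sprung out, 13.5 mm when latched in. Moves and turns with the head. Under the head, a fixed black bezel of radius 17 mm, 8 mm high, stands on the deck
- stop_push (a joint): how far the mushroom is pressed in, m: 0 sprung out, 0.0105 hard stop. Springs back with 4 N at first, 9 N at the bottom. It latches when pressed past about 0.009 (press it to the stop with 10 to 15 N); let go, it then rests latched in at about 0.0075. Pulling does not bring it out, only turning does
- stop_turn (a joint): how far the head is turned, rad, clockwise seen from above: 0 at rest, hard stop at 1.0; it does not turn the other way. A spring (0.03 N m at 0, 0.11 N m at 1.0) turns it back when let go. Latched in, it springs out when turned past about 0.5 (0.7 is a safe amount), by pushing a lobe sideways with about 4 N
- reset_top (a point): centre of the top of the reset button: a black round button 23 mm across in a low steel bezel (30 mm across, 5 mm high), at the deck's front left corner; its flat top stands 16 mm above the deck. z up
- reset_button (a joint): how far the reset button is pressed, in m: 0 out, 0.005 fully in (about 5 N); it springs back when let go
- start_top (a point): centre of the top of the start button: black, 21 mm across, sunk 3 mm inside a steel guard ring 31 mm across and 10 mm high, 65 mm to the right of the reset button. Not to be pressed
- start_button (a joint): how far the start button is pressed, in m: 0 out, 0.004 in; about 2 N moves it
- tube_deck: paint tube, white with a blue band, 85 mm long plus a 14 mm cap, 25 mm thick at the cap end and flat at the other; lies on the control deck beside the mushroom, to its right as the robot sees it, about 100 mm off. Origin under its middle, at deck height. Bystander: leave it where it lies
- tube_left: paint tube, white with a yellow band and black cap, 99 mm long, 25 mm thick, lying on the table left of the deck. Origin under its middle. Bystander
- tube_far: paint tube, white with a green band, 109 mm long, 28 mm thick, lying on the table left of the deck, farther back. Origin under its middle. Bystander
- brush: flat paint brush, 190 mm long, 40 mm wide, 18 mm thick, lying on the table along the left side of the deck. Bystander
- muller: glass muller standing on the table left of the deck: foot 68 mm across, 93 mm tall. Origin under its foot. Bystander
- pigment_jar: jar, 56 mm across, 70 mm tall, standing left of the deck, farther back. Origin under its foot. Bystander
- oil_bottle: amber bottle, 54 mm across, 150 mm tall, standing behind the deck. Origin under its foot. Bystander

How it is judged:
By the outcome, as a careful person would: the job done as asked, in the order asked, and still so for the second after the job is handed in, with the robot touching nothing.
It also fails if it takes over 51 s, if anything falls off the work surface, if the arm or the gripper's body presses on something with over 40 N, if the wrist force passes 120 N, or if a joint passes its speed limit or range.

### The arm

A 6-joint arm with a two-finger parallel gripper is mounted at the origin on the work surface. World frame = base frame: x ahead of the robot, y to its left, z up, the work surface at z = 0. Lengths are in mm, angles in rad, forces in N, time in s.
With the tool pointing down it reaches from about 300 to 775 mm from the base axis. Payload 14.6 kg.
Tool frame: the origin (TCP) lies between the finger pads; the fingertips stand 8 mm ahead of it and the grasp point (between the pads) lies 11 mm behind it; z points along the fingers, y is the direction in which the jaws open and shut (so a half turn about z gives the same grasp; the last joint's range is limited). The gripper opens to 94 mm and grips with 3 to 60 N. Pads are 16 mm wide; open, the fingers measure 119 mm over their backs; the gripper's body (75 mm by 177 mm) begins 78 mm behind the grasp point.
Start: joints at [1.052, 0.3, 1.521, -0, 1.321, -0.067], TCP at [240.118, 494.806, 213.446] pointing down, gripper open.
Joint ranges: [-3.03, 3.03], [-0.79, 2.21], [0.23, 2.52], [-1.04, 4.18], [0, 3.07], [-2.55, 2.55]. Speed limits (rad/s): [2.22, 2.22, 2.57, 3.14, 3.14, 3.14].

### API

Orientations are given as [roll, pitch, yaw] about the fixed x, y, z axes, in that order (R = Rz(yaw) Ry(pitch) Rx(roll)).
In Python, from cell import manip gives the robot as it stands. The module is installed in compiled form; this text tells all that it offers.
- The arm moves only by the tool send_rows, never from a script. Its argument "series" is a list that holds one entry, the list of rows, each a list of 5 numbers: the opening, from 0 (shut) to 1 (fully open), then the shift along the tool's x, y, z in mm, then the turn about the tool's z in degrees. In form: [[[gripper, dx, dy, dz, roll], ...]]. A call has 1 to 10 rows; each row is the pose to reach, as a shift and turn from the pose commanded when the call began, along the tool's axes at that moment; what a row does not reach only later rows make up. A row lasts 1/10 s, in which the tool goes at most 50 mm and 8.59 degrees, less where a joint would pass 70% of its speed; a pose out of reach is approached as far as the arm can. A call with a gripper value outside its range is refused whole. The fingers move at their own pace and stop on an object; "newtons" is the grip in N (left out, the last holds). Time passes only in rows, so rows that repeat a pose let the fingers close. It gives the time, the measured TCP pose, the force and the opening at its end, in the units of the state.
- manip.read_state(): the state, without advancing time (a new reading comes with each control period).
- manip.camera(name): name is "scene" or "top"; returns a dict with "img" (480x640x3 uint8, red, green, blue), "vfov" (degrees; the focal length in pixels is half the picture's height over the tangent of half this angle, whatever the lens; pixels are square), "cx", "cy" (the principal point, pixels), "dist" ([k1, k2, p1, p2, k3] as OpenCV has them; the pictures are not rectified), "pose" (4x4, takes a point from camera to world coordinates). Camera axes: x right, y down, z forward; pixel columns grow to the right and rows downward; lengths in mm; the calibration is good to about 2 mm. A picture is of the moment at which its call begins. There is no depth.
- manip.sign_off(): hands the job in, once; it reports no verdict.
Trained networks look in a picture, given as the dict that the camera call returned (one of the last four; its "shot" number tells which), for a name from the list of things; names that differ only in an ending like _2 or _b are one class to them, and where a whole thing is asked for, a point or a joint stands for the part that bears it (a point fixed in the world has none). Each returns a list of dicts, best first, with "conf" (0 to 1); they miss things now and then, are a little off and sometimes report something else, mostly with a low value. They report only what shows in the picture. A call takes as long as a camera call.
- manip.find_in(target, picture): "rect" ([left, top, width, height] in pixels, round what is visible of it).
- manip.silhouettes(target, picture): "pixels" (480x640 bool, what is visible of it) and "rect" ([left, top, width, height] in pixels, round what is visible of it).
The state is a dict: "clock": time; "joints": joint angles; "qd": joint speeds; "effort": joint torques, N m; "eef_pos": TCP position; "eef_rot": TCP orientation; "wrist_force": force on the tool from outside, world axes, zero at the start; "moment": the same for the moment, N m; "finger_gap": finger opening in mm.
Only numpy, scipy, OpenCV 4.12 (cv2) and the standard library are available. Lean on these libraries where they do the work, as an engineer would, in place of code of your own. Each camera call takes 0.05 s, during which the arm holds its last target. There are 200 camera calls.

## Working session

There is one attempt and no reset: what is moved stays moved. The work goes in short steps, Python scripts to look and compute and a tool call to move; the robot and the scene stay as the last step left them, time stands still between calls to the robot, and variables do not carry over. Pictures are saved under pics/ and viewed, about 8 in all and at most 12, crops included, and the job is handed in when it is done.

Besides the shell and the picture viewer there is one more tool, called after "Emit:" as name(argument=value, ...) on one line, values as JSON. send_rows: Moves the arm, as the interface text tells. Its arguments: {"type":"object","properties":{"series":{"type":"array"},"newtons":{"type":"number"}},"required":["series"]}

```bash
mkdir -p pics
cat > h.py <<'E'
import numpy as np, cv2
from cell import manip
def K(c):
    f=240/np.tan(np.radians(c['vfov'])/2); return np.array([[f,0,c['cx']],[0,f,c['cy']],[0,0,1.]])
def ray(c,uv):
    p=cv2.undistortPoints(np.array([[uv]],float),K(c),np.array(c['dist'],float))[0,0]
    T=np.array(c['pose']); d=T[:3,:3]@np.r_[p,1]; return T[:3,3],d
def onz(c,uv,z):
    o,d=ray(c,uv); return o+d*(z-o[2])/d[2]
def tri(c1,a,c2,b):
    o1,d1=ray(c1,a);o2,d2=ray(c2,b)
    s=np.linalg.lstsq(np.c_[d1,-d2],o2-o1,rcond=None)[0]
    p,q=o1+s[0]*d1,o2+s[1]*d2; return (p+q)/2,np.linalg.norm(p-q)
def proj(c,P):
    T=np.linalg.inv(np.array(c['pose'])); P=np.atleast_2d(P)
    return cv2.projectPoints(P.astype(float),cv2.Rodrigues(T[:3,:3])[0],T[:3,3],K(c),np.array(c['dist'],float))[0][:,0]
def save(c,n,crop=None,s=1):
    im=c['img'][:,:,::-1]
    if crop: x,y,w,h=crop; im=im[y:y+h,x:x+w]
    cv2.imwrite('pics/'+n+'.png',cv2.resize(im,None,fx=s,fy=s,interpolation=cv2.INTER_CUBIC))
E
python3 - <<'E'
from h import *
np.set_printoptions(precision=1,suppress=True)
print(manip.read_state())
cs={n:manip.camera(n) for n in('scene','top')}
for n,c in cs.items():
    save(c,n+'0'); print(n,c['pose'],c['vfov'],c['dist'])
    for t in('stop_top','reset_top','start_top','tube_deck','mill'):
        r=manip.silhouettes(t,c)
        for d in r[:2]:
            ys,xs=np.nonzero(d['pixels']); print(n,t,round(d['conf'],2),d['rect'],xs.mean(),ys.mean())
E
```

```text
{'clock': 0.0, 'joints': array([ 1.1,  0.3,  1.5, -0. ,  1.3, -0.1]), 'qd': array([-0., -0., -0., -0.,  0.,  0.]), 'effort': array([  0. , -53.2, -35.3,   0.1,   0. ,  -0. ]), 'eef_pos': array([240. , 494.6, 212.9]), 'eef_rot': array([-3.1, -0. ,  2.7]), 'wrist_force': array([0.2, 0.2, 0.4]), 'moment': array([-0.,  0.,  0.]), 'finger_gap': 93.77028372881665}
scene [[   0.7    0.5   -0.5 1140. ]
 [   0.7   -0.5    0.5 -314.9]
 [   0.    -0.7   -0.7  849.5]
 [   0.     0.     0.     1. ]] 43.297508013975275 [-0.2  0.   0.   0.   0. ]
scene stop_top 0.73 [185.6, 307.3, 39.2, 34.3] 206.17165898617512 324.21774193548384
scene reset_top 0.73 [171.1, 280.4, 12.9, 15.4] 176.13197969543148 283.81218274111677
scene tube_deck 0.86 [134.3, 352.5, 56.2, 55.2] 159.67532467532467 379.19237012987014
scene tube_deck 0.19 [139.1, 301.1, 16.5, 10.8] 144.92233009708738 307.31067961165047
scene mill 0.71 [0.6, 257.9, 279.5, 220.1] 126.32239450165373 379.0461870469846
top [[  0.1  -1.    0.2 426.5]
 [ -1.   -0.1   0.  175.9]
 [ -0.   -0.2  -1.  971.9]
 [  0.    0.    0.    1. ]] 56.97862125395938 [-0.1  0.   0.   0.   0. ]
top stop_top 0.7 [436.8, 215.2, 33.0, 30.3] 453.336860670194 234.80776014109347
top reset_top 0.34 [467.3, 287.4, 8.8, 11.8] 471.63235294117646 292.63235294117646
top start_top 0.58 [292.9, 199.1, 27.7, 35.7] 307.41702127659573 215.72198581560284
top start_top 0.57 [465.9, 290.7, 11.8, 7.0] 471.64367816091954 292.58620689655174
top tube_deck 0.96 [488.2, 209.6, 21.7, 49.9] 500.4916286149163 231.37290715372907
top mill 0.97 [400.2, 177.6, 239.3, 171.8] 527.3268131588975 266.86752191032645
```

View pics/scene0.png

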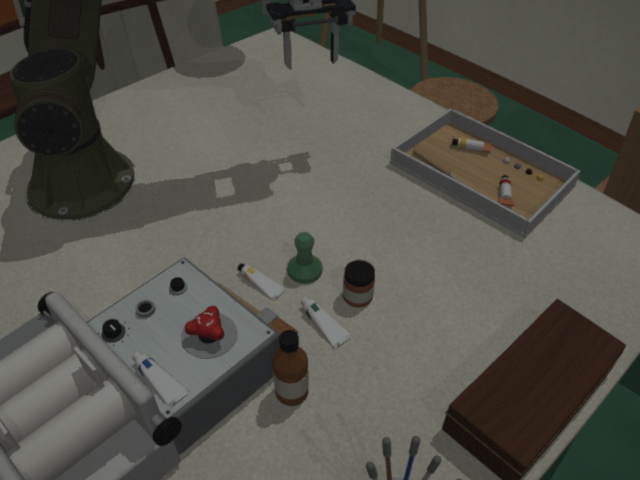

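View pics/top0.png

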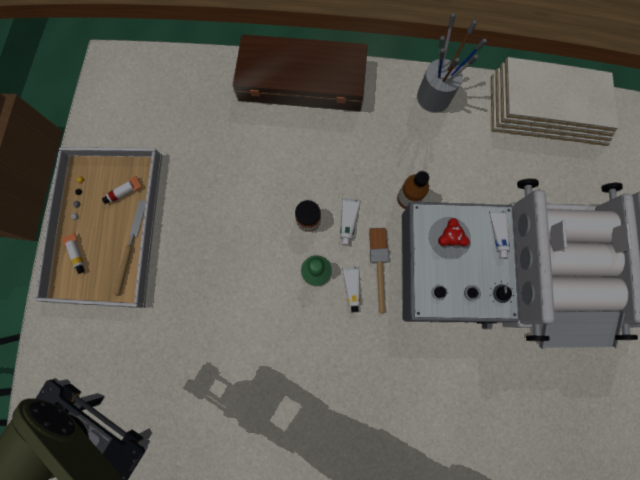

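The scene view shows the red mushroom at (206,324), reset at (178,285), start at (146,307) and the knob at (113,328). In the top view they are at (454,235), (440,292), (472,293) and (502,293). The network's top-view "reset" at (471,292) is actually the start button. Next I fit the mill pose.

```bash
cat > fit.py <<'E'
from h import *
from scipy.optimize import least_squares
np.set_printoptions(precision=1,suppress=True)
cs={n:manip.camera(n) for n in('scene','top')}
def dark(c,uv,r=9):
    x,y=map(int,uv); g=c['img'][y-r:y+r+1,x-r:x+r+1].max(2).astype(int)
    m=(g<60).astype(np.uint8); n,l,st,ce=cv2.connectedComponentsWithStats(m)
    i=1+np.argmax(st[1:,4]); return ce[i]+[x-r,y-r],st[i,4]
def red(c):
    im=c['img'].astype(int); m=((im[:,:,0]>90)&(im[:,:,1]<60)).astype(np.uint8)
    n,l,st,ce=cv2.connectedComponentsWithStats(m); i=1+np.argmax(st[1:,4]); return ce[i],st[i]
px={'scene':{'reset':(178,285),'start':(146,307)},'top':{'reset':(440,292),'start':(472,293)}}
obs={}
for n,c in cs.items():
    obs[n]={k:dark(c,v) for k,v in px[n].items()}; obs[n]['stop']=red(c); print(n,obs[n])
for k in('reset','start','stop'): print(k,*tri(cs['scene'],obs['scene'][k][0],cs['top'],obs['top'][k][0]))
M={'reset':(-65,55,122),'start':(-65,-10,116),'stop':(45,30,142)}
def w(p,P): a=p[2]; return np.array([p[0]+P[0]*np.cos(a)-P[1]*np.sin(a),p[1]+P[0]*np.sin(a)+P[1]*np.cos(a),P[2]])
for use in(('top',),('scene',),('top','scene')):
    f=lambda p:np.concatenate([proj(cs[n],w(p,M[k]))[0]-obs[n][k][0] for n in use for k in M])
    r=least_squares(f,[500,-100,0],x_scale=[100,100,.1]); p=r.x
    print(use,p[:2],np.degrees(p[2]),r.fun)
    for k in M: print(k,w(p,M[k]))
c=cs['top'];cn=[(a,b,110) for a,b in((-120,110),(120,110),(-120,-110),(120,-110))]
print(proj(c,np.array([w(p,q) for q in cn])))
save(cs['top'],'t1',(390,190,150,150),4)
E
python3 fit.py
```

```text
scene {'reset': (array([176.8, 284.2]), np.int32(171)), 'start': (array([144.5, 306.8]), np.int32(124)), 'stop': (array([209.3, 320.4]), array([196, 306,  26,  28, 345], dtype=int32))}
top {'reset': (array([439.7, 291.8]), np.int32(116)), 'start': (array([472.3, 292.3]), np.int32(101)), 'stop': (array([453.7, 234.1]), array([440, 218,  29,  27, 402], dtype=int32))}
reset [515.4 -47.3 118.1] 1.3892290419238815
start [ 520.3 -112.   117.6] 1.1243922811412501
stop [627.9 -61.4 142.6] 2.9420196700639623
('top',) [584.7 -96.2] 4.468754334937741 [ 0.4 -0.1 -0.4  0.  -0.   0. ]
reset [515.6 -46.4 122. ]
start [ 520.6 -111.2  116. ]
stop [627.2 -62.8 142. ]
('scene',) [585.9 -95.5] 6.02489178828512 [-0.1 -1.5  1.1  1.5 -0.9 -0. ]
reset [515.5 -47.6 122. ]
start [ 522.3 -112.3  116. ]
stop [627.5 -60.9 142. ]
('top', 'scene') [585.3 -95.8] 5.378474516408826 [ 0.7  0.  -0.1 -0.4 -0.6 -0.1  0.1 -1.6  1.1  1.  -1.3  0.2]
reset [515.4 -47.1 122. ]
start [ 521.5 -111.8  116. ]
stop [627.3 -61.7 142. ]
[[411.9 320.9]
 [407.6 201.1]
 [521.9 319.7]
 [512.3 202.1]]
```

View pics/t1.png

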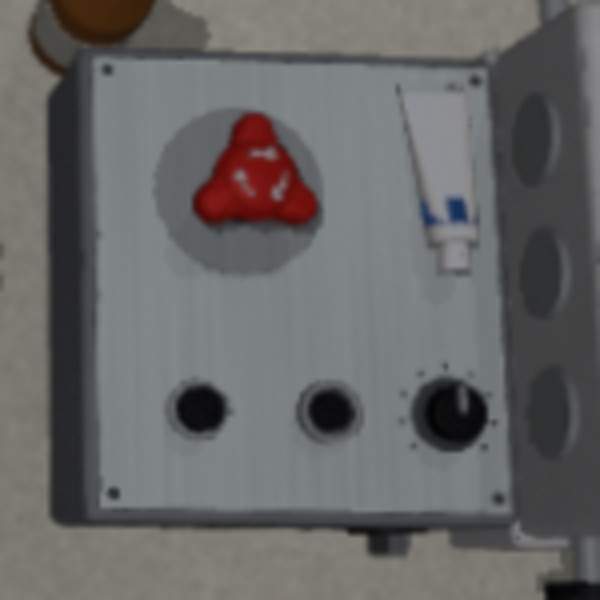

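The deck screws show at crop pixels (107,69), (113,493), (498,498) and (475,80). The mushroom has one lobe at the back, as described. I refine the pose with the screws and work out the first shift.

```bash
cat >> h.py <<'E'
def mv(target,yawdeg):
    """shift in tool axes + turn from the present measured pose"""
    from scipy.spatial.transform import Rotation as Ro
    s=manip.read_state(); R=Ro.from_euler('xyz',s['eef_rot']).as_matrix()
    d=R.T@(np.array(target)-s['eef_pos']); t=np.degrees(s['eef_rot'][2])-yawdeg
    print('at',s['eef_pos'],np.degrees(s['eef_rot']),'t',s['clock'],'F',s['wrist_force'],'gap',s['finger_gap'],'-> shift',d,'turn',(t+180)%360-180)
E
python3 - <<'E'
exec(open('fit.py').read().split("for use in")[0])
c=cs['top']
S=np.array([onz(c,(390+x/4,190+y/4),110) for x,y in((107,69),(113,493),(498,498),(475,80))])
print(S, S.mean(0))
for i,j in((0,1),(1,2),(3,2),(0,3)): print(S[j]-S[i],np.linalg.norm(S[j]-S[i]),np.degrees(np.arctan2(*(S[j]-S[i])[[1,0]]))%90)
m=S.mean(0)
def f(p):
    return np.concatenate([(proj(cs[n],w(p,M[k]))[0]-obs[n][k][0]) for n in cs for k in M]+[(proj(c,w(p,(a*p[3],b*p[4],110)))[0]-proj(c,S[i])[0]) for i,(a,b) in enumerate(((1,1),(-1,1),(-1,-1),(1,-1)))])
r=least_squares(f,[585,-95,.08,108,98],loss='soft_l1');p=r.x
print(p,np.degrees(p[2]),r.fun)
for k in M: print(k,w(p,M[k]))
mv((627,-62,240),np.degrees(p[2])+90)
E
```

```text
scene {'reset': (array([176.8, 284.2]), np.int32(169)), 'start': (array([144.5, 306.8]), np.int32(124)), 'stop': (array([209.4, 320.3]), array([197, 306,  25,  28, 348], dtype=int32))}
top {'reset': (array([439.7, 291.8]), np.int32(116)), 'start': (array([472.3, 292.3]), np.int32(101)), 'stop': (array([453.6, 234.1]), array([440, 218,  29,  27, 402], dtype=int32))}
reset [515.4 -47.3 118.1] 1.3937305836689098
start [ 520.3 -112.   117.6] 1.1243922811412501
stop [627.9 -61.2 142.9] 3.0509528583255694
[[ 683.3    5.7  110. ]
 [ 471.3   -8.9  110. ]
 [ 485.  -201.1  110. ]
 [ 697.2 -186.3  110. ]] [584.2 -97.6 110. ]
[-212.   -14.7    0. ] 212.48235707906127 3.959363912257942
[  13.7 -192.1    0. ] 192.63786047061072 4.082451118122435
[-212.1  -14.8    0. ] 212.6292470564232 3.98612033440574
[  13.9 -192.     0. ] 192.53893715543788 4.126219152020681
[584.3 -96.9   0.1 106.3  96.3] 4.196834497548052 [ 0.3 -1.7  0.7  0.5 -2.7  1.   0.6 -0.  -0.2  0.3  0.5  0.2 -0.5 -0.
 -0.1  0.  -0.2 -0.2 -0.5 -0.1]
reset [515.5 -46.8 122. ]
start [ 520.2 -111.7  116. ]
stop [627.  -63.7 142. ]
at [240.1 494.8 213.5] [180.   -0.  154.1] t 0.8 F [ 0.9  0.5 -0. ] gap 94.29850720144063 -> shift [-591.2 -332.1  -26.6] turn 59.920218959865196
```

Emit:
send_rows(series=[[[0,-30,-17,-27,4],[0,-69,-39,-27,9],[0,-109,-61,-27,15],[0,-148,-83,-27,21],[0,-187,-105,-27,27],[0,-227,-127,-27,33],[0,-266,-149,-27,39],[0,-306,-172,-27,45],[0,-345,-194,-27,51],[0,-384,-216,-27,57]]], newtons=20)

```text
clock: 1.8
eef_pos: [492.1, 131.1, 240.7]
eef_rot: [3.141, -0.0, 1.691]
wrist_force: [-0.4, 0.0, 0.4]
finger_gap: 17.9
```

```bash
python3 -c "
from h import *
np.set_printoptions(precision=2,suppress=True)
mv((627,-63.7,195),94.1)"
```

```text
at [492.09 131.09 240.66] [179.97  -0.01  96.86] t 1.8 F [-0.37  0.05  0.36] gap 17.852041032726355 -> shift [-209.52  110.65   45.69] turn 2.7636202720674703
```

Emit:
send_rows(series=[[[0,-40,21,9,1],[0,-80,42,18,2],[0,-120,63,27,2.8],[0,-160,84,36,2.8],[0,-195,103,43,2.8],[0,-209.5,110.7,45.7,2.8],[0,-209.5,110.7,45.7,2.8],[0,-209.5,110.7,45.7,2.8]]])

```text
clock: 2.6
eef_pos: [626.8, -61.0, 194.6]
eef_rot: [-3.141, -0.0, 1.646]
wrist_force: [-0.9, 0.7, -0.8]
finger_gap: 0.0
```

```bash
python3 -c "
from h import *
np.set_printoptions(precision=2,suppress=True)
mv((627,-63.7,161),94.1)
a=manip.camera('top');b=manip.camera('scene')
im=np.hstack([cv2.resize(a['img'][190:340,390:540],(400,400)),cv2.resize(b['img'][230:380,110:260],(400,400))])
cv2.imwrite('pics/n1.png',im[:,:,::-1])"
```

```text
at [626.81 -60.98 194.6 ] [-179.98   -0.01   94.3 ] t 2.6 F [-0.86  0.67 -0.82] gap 0.02114626580728156 -> shift [-2.73  0.   33.6 ] turn 0.2029175674768453
```

View pics/n1.png

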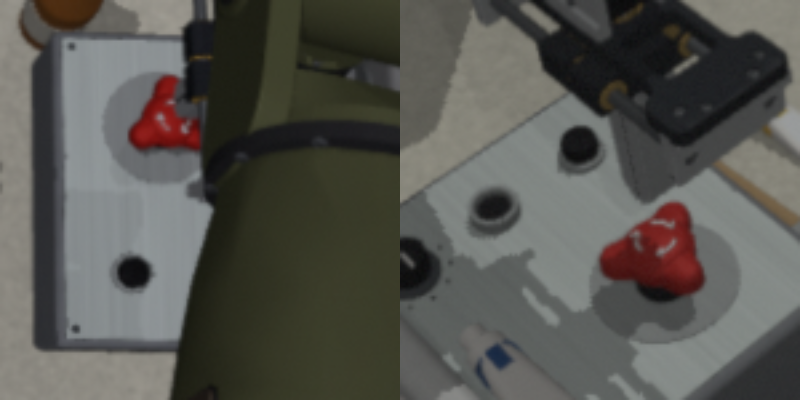

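The left crop shows the fingers poised above and near the mushroom. The right crop (scene) shows the fingertip just over the head, with nothing else in the way. Descending.

Emit:
send_rows(series=[[[0,-2.7,0,10,0.2],[0,-2.7,0,20,0.2],[0,-2.7,0,28,0.2],[0,-2.7,0,32,0.2],[0,-2.7,0,32,0.2],[0,-2.7,0,32,0.2]]])

```text
clock: 3.3
eef_pos: [627.4, -64.0, 162.9]
eef_rot: [3.141, 0.0, 1.643]
wrist_force: [-0.0, 0.3, -0.8]
finger_gap: 0.2
```

Emit:
send_rows(series=[[[0,0,0,2,0],[0,0,0,4,0],[0,0,0,6,0],[0,0,0,7,0],[0,0,0,7,0]]])

```text
clock: 3.8
eef_pos: [627.5, -64.1, 156.2]
eef_rot: [3.141, 0.0, 1.643]
wrist_force: [0.3, -0.0, 5.1]
finger_gap: 0.5
```

Emit:
send_rows(series=[[[0,0,0,2,0],[0,0,0,4,0],[0,0,0,6,0],[0,0,0,7,0],[0,0,0,7.5,0],[0,0,0,7.5,0]]])

```text
clock: 4.4
eef_pos: [627.6, -64.1, 149.0]
eef_rot: [3.14, 0.0, 1.643]
wrist_force: [-0.6, 0.6, 8.2]
finger_gap: 0.7
```

Emit:
send_rows(series=[[[0,0,0,0.5,0],[0,0,0,1,0],[0,0,0,1,0]]])

```text
clock: 4.7
eef_pos: [627.7, -64.1, 148.7]
eef_rot: [3.14, 0.0, 1.643]
wrist_force: [-2.2, -0.0, 11.4]
finger_gap: 0.3
```

Emit:
send_rows(series=[[[0,0,0,0.4,0],[0,0,0,0.4,0]]])

```text
clock: 4.9
eef_pos: [627.8, -64.1, 148.6]
eef_rot: [3.139, 0.001, 1.643]
wrist_force: [-3.6, 0.1, 14.1]
finger_gap: 0.4
```

Emit:
send_rows(series=[[[0,0,0,-2,0],[0,0,0,-4,0],[0,0,0,-8,0],[0,0,0,-15,0],[0,0,0,-25,0],[0,0,0,-35,0],[0,0,0,-35,0]]])

```text
clock: 5.6
eef_pos: [627.9, -64.1, 183.9]
eef_rot: [3.139, 0.001, 1.643]
wrist_force: [-0.1, -0.4, 0.2]
finger_gap: 0.6
```

```bash
python3 -c "
from h import *
np.set_printoptions(precision=2,suppress=True)
import math
a=math.radians(4.1);s=np.array([627,-63.7])
def P(x,y):return s+[x*math.cos(a)-y*math.sin(a),x*math.sin(a)+y*math.cos(a)]
# tool y(25 wide, mill x) inner face at 24 -> centre 36.5 ; tool x (16, mill y)
mv((*P(36.5,27),183),94.1)
b=manip.camera('scene'); save(b,'n2',(110,230,150,150),4)"
```

```text
at [627.92 -64.12 183.87] [179.84   0.04  94.12] t 5.6 F [-0.13 -0.39  0.19] gap 0.5947654369065514 -> shift [27.48 35.62  0.95] turn 0.015160371522625837
```

View pics/n2.png

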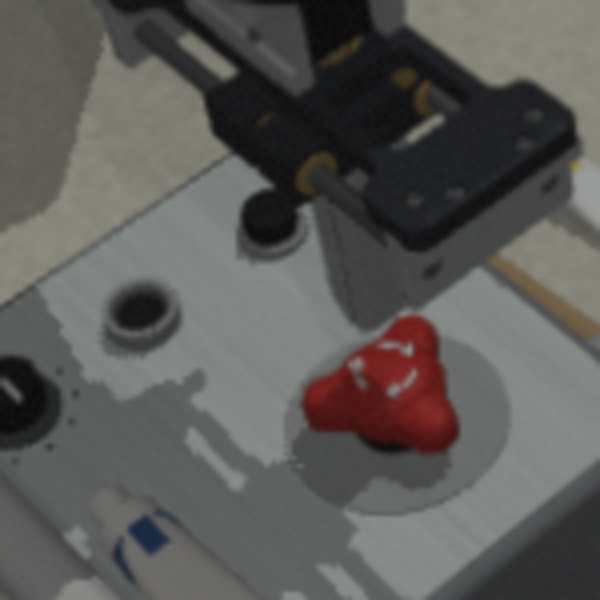

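The head sits lower than before, with only a sliver of black bezel showing under the skirt at (385,442). It is latched with the hand off. Next I move to the left side of the back lobe and go down.

Emit:
send_rows(series=[[[0,14,18,0,0],[0,27.5,35.6,1,0],[0,27.5,35.6,12,0],[0,27.5,35.6,27,0],[0,27.5,35.6,42,0],[0,27.5,35.6,52,0],[0,27.5,35.6,54,0],[0,27.5,35.6,54,0]]])

```text
clock: 6.45
eef_pos: [660.7, -34.3, 127.6]
eef_rot: [-3.141, -0.0, 1.642]
wrist_force: [-0.3, 0.1, -0.0]
finger_gap: 0.4
```

Emit:
send_rows(series=[[[0,-3,0,0,0],[0,-6,0,0,0],[0,-9,0,0,0],[0,-12,0,0,0],[0,-12,0,0,0]]])

```text
clock: 6.95
eef_pos: [662.1, -46.2, 128.3]
eef_rot: [3.14, -0.0, 1.642]
wrist_force: [2.7, 2.4, 2.2]
finger_gap: 0.2
```

Emit:
send_rows(series=[[[0,-2,1.5,0,0],[0,-4,1.5,0,0],[0,-6,1.5,0,0],[0,-6,1.5,0,0]]])

```text
clock: 7.35
eef_pos: [663.6, -52.3, 127.8]
eef_rot: [3.142, 0.0, 1.642]
wrist_force: [1.2, 1.9, -0.9]
finger_gap: 0.7
```

Emit:
send_rows(series=[[[0,-2,0,0,0],[0,-4,0,0,0],[0,-6,0,0,0],[0,-8,0,0,0],[0,-8,0,0,0]]])

```text
clock: 7.85
eef_pos: [664.1, -60.1, 127.8]
eef_rot: [-3.141, -0.0, 1.642]
wrist_force: [0.6, 2.7, -0.5]
finger_gap: 0.1
```

```bash
python3 -c "
from h import *
b=manip.camera('scene'); save(b,'n3',(110,230,150,150),4)"
```

```text
(no output)
```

View pics/n3.png

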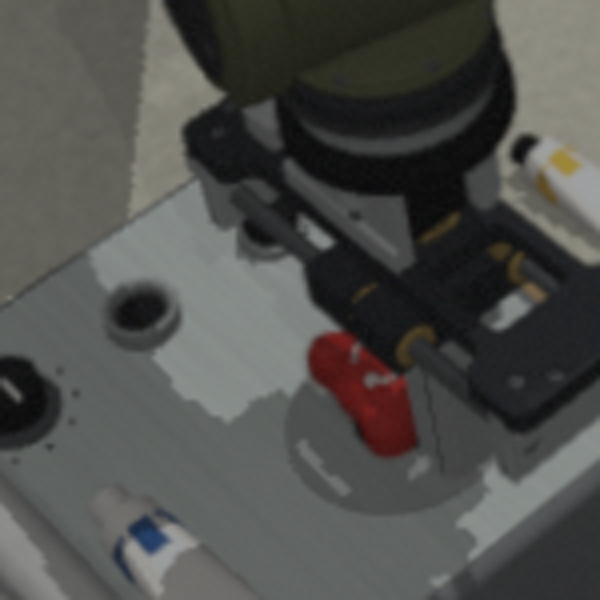

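The head is turned well round, with the lobe now at about (390,430), but I can't tell the height. A little more push, then I back off and look.

Emit:
send_rows(series=[[[0,-1.5,0,0,0],[0,-3,0,0,0],[0,-3,0,0,0]]])

```text
clock: 8.2
eef_pos: [664.5, -63.1, 127.9]
eef_rot: [3.141, 0.0, 1.642]
wrist_force: [2.0, 3.1, 0.6]
finger_gap: 0.5
```

Emit:
send_rows(series=[[[0,2,0,0,0],[0,5,0,0,0],[0,8,0,0,0],[0,12,0,0,0],[0,16,0,0,0],[0,20,0,0,0],[0,26,0,0,0],[0,34,0,0,0],[0,36,0,0,0]]])

```text
clock: 9.1
eef_pos: [661.7, -26.0, 127.8]
eef_rot: [-3.141, 0.0, 1.643]
wrist_force: [-0.1, 1.2, 1.2]
finger_gap: 0.4
```

Emit:
send_rows(series=[[[0,0,0,-15,0],[0,0,0,-35,0],[0,0,0,-60,0],[0,0,-10,-80,0],[0,0,-40,-80,0],[0,0,-80,-80,0],[0,0,-100,-80,0],[0,0,-100,-80,0]]])

```text
clock: 9.9
eef_pos: [560.7, -34.5, 209.8]
eef_rot: [3.14, 0.001, 1.642]
wrist_force: [0.3, 0.3, -0.2]
finger_gap: 0.5
```

```bash
python3 -c "
from h import *
np.set_printoptions(precision=2,suppress=True)
mv((515.5,-46.8,160),94.1)
b=manip.camera('scene'); save(b,'n4',(110,230,150,150),4)"
```

```text
at [560.74 -34.52 209.78] [179.91   0.03  94.08] t 9.9 F [ 0.3   0.3  -0.18] gap 0.5263545636927379 -> shift [ -9.01 -46.08  49.71] turn -0.0186043079535807
```

View pics/n4.png

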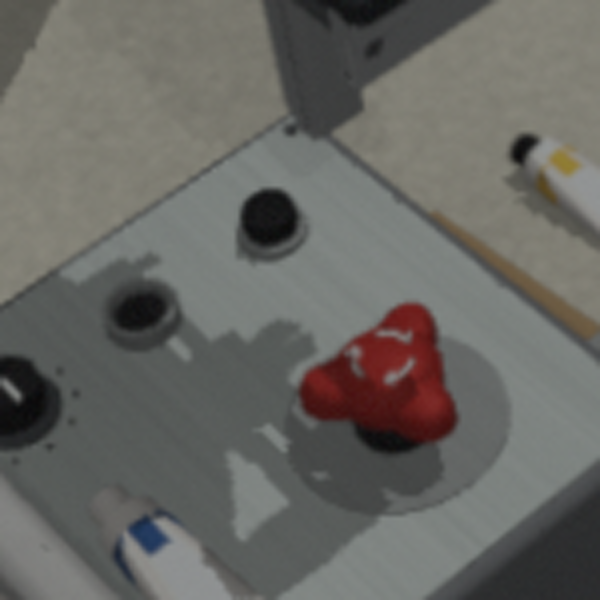

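The head is back up: its lobe top is at row 303, against 316 when latched, and the black bezel is visible again. So it is sprung out. Now the reset button.

Emit:
send_rows(series=[[[0,-9,-30,0,0],[0,-9,-46,15,0],[0,-9,-46,35,0],[0,-9,-46,55,0],[0,-9,-46,68,0],[0,-9,-46,72,0],[0,-9,-46,72,0]]])

```text
clock: 10.65
eef_pos: [517.2, -46.4, 135.8]
eef_rot: [-3.141, -0.0, 1.643]
wrist_force: [-0.4, 0.2, 0.2]
finger_gap: 0.6
```

Emit:
send_rows(series=[[[0,0,0,2,0],[0,0,0,4,0],[0,0,0,6,0],[0,0,0,7,0],[0,0,0,7,0]]])

```text
clock: 11.15
eef_pos: [517.4, -46.5, 129.3]
eef_rot: [3.14, 0.0, 1.643]
wrist_force: [4.2, 0.4, 3.4]
finger_gap: 0.2
```

Emit:
send_rows(series=[[[0,0,0,0.7,0],[0,0,0,1.2,0],[0,0,0,1.2,0]]])

```text
clock: 11.45
eef_pos: [517.5, -46.5, 129.1]
eef_rot: [3.139, 0.001, 1.643]
wrist_force: [0.3, -0.6, 15.0]
finger_gap: 0.2
```

The button has bottomed: TCP z is 129.1, as expected for 5 mm of travel, with force rising to 15 N. I release and retreat.

Emit:
send_rows(series=[[[0,0,0,-2,0],[0,0,0,-6,0],[0,0,0,-15,0],[0,0,0,-35,0],[0,0,0,-65,0],[0,20,0,-90,0],[0,60,-20,-100,0],[0,100,-40,-100,0],[0,120,-50,-100,0],[0,120,-50,-100,0]]])

```text
clock: 12.45
eef_pos: [457.0, 71.4, 228.1]
eef_rot: [-3.141, -0.0, 1.645]
wrist_force: [-0.6, -1.1, -0.8]
finger_gap: 0.5
```

```bash
python3 -c "
from h import *
a=manip.camera('top');b=manip.camera('scene')
im=np.hstack([cv2.resize(a['img'][150:350,300:550],(400,320)),cv2.resize(b['img'][200:400,110:360],(400,320))])
cv2.imwrite('pics/n5.png',im[:,:,::-1]); s=manip.read_state(); print(s['clock'],s['eef_pos'],s['wrist_force'])"
```

```text
12.55 [458.28837282  69.57206768 227.86134579] [ 0.60638125 -0.3978782   0.12617842]
```

View pics/n5.png

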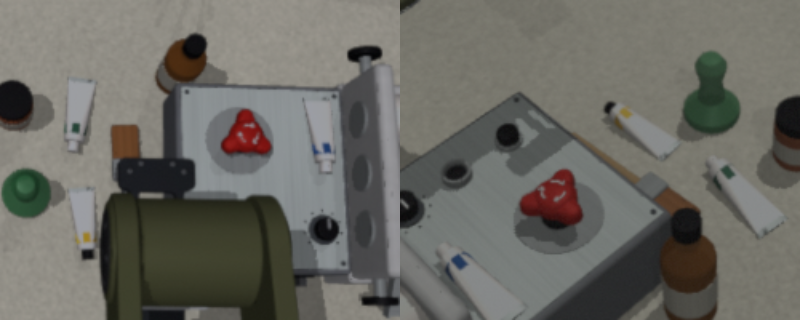

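The mushroom is out at rest, at (245,137) in the left view and (552,200) in the right. The reset button is out at (508,135), everything loose is in its place, and the arm is clear. Handing in.

```bash
python3 -c "
from cell import manip
print(manip.sign_off())"
```

```text
the job is handed in; nothing more can be done
None
```

I did the job in the order asked and handed it in at about 12.6 s of the 51 s allowed. `sign_off` gave no verdict.

- **Latching:** I pressed the mushroom to its stop with shut fingertips, at about 14 N. With the hand off, the picture showed it staying in.
- **Turning out:** I pushed the back lobe clockwise from the side with about 3–4 N. After I backed off, the picture showed the head sprung out and turned back to rest.
- **Reset:** I pressed the reset button fully in, about 5 mm of travel. The force reached 15 N where about 5 N would have done. I then let go.

In the last pictures the mushroom is out, the reset button is back up, and the tubes, brush, muller, jar and bottle are where they were. The arm is clear with about 0 N at the wrist.

- **Network error:** the network labelled the start button as the reset in the top view. I corrected this by eye, and the start button was never approached.
- **Side force:** a side force of about 4 N showed briefly during the reset press and was gone by the bottom. I did not find its cause.
- **Button travel:** I judged this from the tool position, the forces and the pictures, as there is no direct reading of the joints.

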